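# Pack the gap under the lever clamp and hold it shut

### The arm

A 6-joint arm with a two-finger parallel gripper is mounted at the origin on a cart in front of the work surface, level with it; the furniture and walls round the work are solid. World frame = base frame: x ahead of the robot, y to its left, z up, the work surface at z = 0. Lengths are in mm, angles in rad, forces in N, time in s.
With the tool pointing down it reaches from about 300 to 775 mm from the base axis. Payload 14.6 kg.
Tool frame: the origin (TCP) lies between the finger pads; the fingertips stand manip.tip_reach ahead of it and the grasp point (between the pads) lies 5 mm behind it (manip.tip_reach is the distance from the TCP to the fingertips, in mm); z points along the fingers, y is the line along which they close (so a half turn about z gives the same grasp; the last joint's range is limited). The gripper opens to 94 mm and grips with 3 to 60 N. Pads are 16 mm wide; open, the fingers measure 119 mm over their backs; the gripper's body (75 mm by 177 mm) begins 78 mm behind the grasp point.
Start: joints at [1.058, 0.3, 1.521, -0, 1.321, -0.067], TCP at [237.145, 496.237, 219.446] pointing down, gripper open.
Joint ranges: [-3.03, 3.03], [-0.79, 2.21], [0.23, 2.52], [-1.04, 4.18], [0, 3.07], [-2.55, 2.55]. Speed limits (rad/s): [2.22, 2.22, 2.57, 3.14, 3.14, 3.14].

### API

Orientations are given as [roll, pitch, yaw] about the fixed x, y, z axes, in that order (R = Rz(yaw) Ry(pitch) Rx(roll)).
In Python, from cell import manip gives the robot as it stands. The module is installed in compiled form; this text tells all that it offers.
- The arm moves only by the shell command python3 -m creep 'ROWS' [FORCE]. ROWS is JSON, a list of rows, each a list of 3 entries, a list of its own where there are three numbers: the opening, from -1 (shut) to 1 (fully open), then the shift along the tool's x, y, z in cm, then the turn about the tool's z in units of 5 degrees (1.0 is 5 degrees). In form: [[grip, [tx, ty, tz], roll], ...]. A call has 1 to 12 rows; each row is the pose to reach, as a shift and turn from the pose commanded when the call began, along the tool's axes at that moment; what a row does not reach only later rows make up. A row lasts 1/10 s, in which the tool goes at most 50 mm and 8.59 degrees, less where a joint would pass 70% of its speed; a pose out of reach is approached as far as the arm can. A call with a gripper value outside its range is refused whole. The fingers move at their own pace and stop on an object; FORCE is the grip in N (left out, the last holds). Time passes only in rows, so rows that repeat a pose let the fingers close. It gives the time, the measured TCP pose, the force, the opening and the grip force at its end, in the units of the state.
- manip.read_state(): the state, without advancing time (a new reading comes with each control period).
- manip.camera(name): name is "side" or "top" or "wrist"; returns the picture (384x512x3 uint8, red, green, blue); there is no depth.
- manip.camera_params(name): a dict with "fovy" (degrees; the focal length in pixels is half the picture's height over the tangent of half this angle, whatever the lens; pixels are square), "cx", "cy" (the principal point, pixels), "origin" and "attitude" of the camera in the world. Camera axes: x right, y down, z forward; pixel columns grow to the right and rows downward; lengths in mm; the calibration is good to about 2 mm. A picture is of the moment at which its call begins: read the wrist's pose just before it. camera_params takes no time and is no camera call; for the wrist camera it gives the pose at the moment of the call.
- manip.sign_off(): hands the job in; it is judged then, once.
The state is a dict: "clock": time; "joints": joint angles; "qd": joint speeds; "effort": joint torques, N m; "eef_pos": TCP position; "eef_rot": TCP orientation; "wrist_force": force on the tool from outside, world axes, zero at the start; "moment": the same for the moment, N m; "finger_gap": finger opening in mm; "finger_force": force on a finger pad.
Only numpy, scipy, OpenCV 4.12 (cv2) and the standard library are available. Lean on these libraries where they do the work, as an engineer would, in place of code of your own. Each camera call takes 0.05 s, during which the arm holds its last target. There are 200 camera calls.

### The job

The spring-loaded lever clamp leaves a gap above its round anvil even when it is pushed right down to its stop. Stack brass shim discs flat and centred on the anvil, one on another, until the gap is taken up: pressed down by its red paddle, the lever must land on the stack instead of on its stop, with no more discs than it takes. Finish while holding the lever pressed firmly down on the stack (the program ends holding it so; it springs open if let go), and leave the grease tin and the cardboard box alone.

Things in the scene. Friction and masses are not known exactly. Their poses are not given: they have to be found in the camera images.
- fixture: blue lever clamp fixed to the bench: base plate 100 x 250 x 12 mm, long along its y. Origin on the bench under the anvil axis. Two cheeks (y = 115 to 165 mm, 110 mm high) carry the lever hinge: axis along x through (0, 140, 95) mm. Stop post, 18 mm across, 87 mm high, at y = 75 mm; on this stop, the lever's nose is 75 mm above the bench over the anvil
- anvil: round steel table 56 mm across, 8 mm thick, on a 28 mm screw column, at the origin of the fixture. Origin at the centre of its flat top, z up; set to a different height each time (31 to 55 mm above the bench), fixed during the job. Two or three discs are needed
- lever (a joint): hinge angle of the lever: 0 = level, on its stop post, pointing along the fixture's -y over the anvil; grows as the paddle rises; 1.48 = nearly upright, fully open, where a spring holds it. The spring takes about 4 N at the paddle to hold it level; about 10 N there is a firm push
- lever_arm: steel bar 20 x 16 mm of the lever with a cross nose (roller shape, 10 mm radius, 44 mm wide) under it at 140 mm from the hinge, its lower edge 20 mm below the bar's centre line, and a red paddle at the end. Origin on the hinge axis; its -y points along the bar to the paddle, its z out of the upper face (up when level)
- paddle (a point): middle of the red paddle's upper face (36 mm wide, 46 mm long, 14 mm thick; flat), 200 mm from the hinge axis and 7 mm above the bar's centre line. Press here: with the lever open this face looks away from the anvil (to the fixture's +y), with it level the face looks up
- shim_1: loose solid brass shim disc, 48 mm across, 16 mm thick, with a dark groove round its rim, lying flat; origin at the centre of its underside, z up. All four are alike
- shim_2: loose solid brass shim disc, 48 mm across, 16 mm thick, with a dark groove round its rim, lying flat; origin at the centre of its underside, z up. All four are alike
- shim_3: loose solid brass shim disc, 48 mm across, 16 mm thick, with a dark groove round its rim, lying flat; origin at the centre of its underside, z up. All four are alike
- shim_4: loose solid brass shim disc, 48 mm across, 16 mm thick, with a dark groove round its rim, lying flat; origin at the centre of its underside, z up. All four are alike
- grease_tin: bystander: round red and white tin, 68 mm across, 63 mm high; origin at the centre of its underside
- kit_box: bystander: cardboard box 82 x 82 x 58 mm; origin at the centre of its underside
There are look-alikes about, which are no part of the job. What is shaped like the shim_2 but pink or purple is not meant.

How it is judged (in metres and radians):
At the end, for the whole second after the job is handed in: The robot pushes the lever (over 2 N); the lever is still, below 0.13 rad, pressing over 4 N on a disc; the stack bears on the anvil (over 4 N), its discs flat (0.1 rad) and within 12 mm of the anvil axis; unused discs over 60 mm from it; the fingers touch no disc (value of joint lever below 0.13 rad and velocity of joint lever between -0.1 and 0.1 rad/s and contact force between any of the fingers, the arm and lever_arm above 2 N and ((contact force between lever_arm and shim_1 above 4 N and (horizontal distance between shim_1 and anvil below 0.012 m and angle between shim_1's own z axis and vertical below 0.1 rad)) or (contact force between lever_arm and shim_2 above 4 N and (horizontal distance between shim_2 and anvil below 0.012 m and angle between shim_2's own z axis and vertical below 0.1 rad)) or (contact force between lever_arm and shim_3 above 4 N and (horizontal distance between shim_3 and anvil below 0.012 m and angle between shim_3's own z axis and vertical below 0.1 rad)) or (contact force between lever_arm and shim_4 above 4 N and (horizontal distance between shim_4 and anvil below 0.012 m and angle between shim_4's own z axis and vertical below 0.1 rad))) and ((contact force between anvil and shim_1 above 4 N and (horizontal distance between shim_1 and anvil below 0.012 m and angle between shim_1's own z axis and vertical below 0.1 rad)) or (contact force between anvil and shim_2 above 4 N and (horizontal distance between shim_2 and anvil below 0.012 m and angle between shim_2's own z axis and vertical below 0.1 rad)) or (contact force between anvil and shim_3 above 4 N and (horizontal distance between shim_3 and anvil below 0.012 m and angle between shim_3's own z axis and vertical below 0.1 rad)) or (contact force between anvil and shim_4 above 4 N and (horizontal distance between shim_4 and anvil below 0.012 m and angle between shim_4's own z axis and vertical below 0.1 rad))) and (((horizontal distance between shim_1 and anvil below 0.012 m and angle between shim_1's own z axis and vertical below 0.1 rad) and z of shim_1 in the frame of anvil above -0.004 m) or horizontal distance between shim_1 and anvil above 0.06 m) and (((horizontal distance between shim_2 and anvil below 0.012 m and angle between shim_2's own z axis and vertical below 0.1 rad) and z of shim_2 in the frame of anvil above -0.004 m) or horizontal distance between shim_2 and anvil above 0.06 m) and (((horizontal distance between shim_3 and anvil below 0.012 m and angle between shim_3's own z axis and vertical below 0.1 rad) and z of shim_3 in the frame of anvil above -0.004 m) or horizontal distance between shim_3 and anvil above 0.06 m) and (((horizontal distance between shim_4 and anvil below 0.012 m and angle between shim_4's own z axis and vertical below 0.1 rad) and z of shim_4 in the frame of anvil above -0.004 m) or horizontal distance between shim_4 and anvil above 0.06 m) and contact force between the fingers and shim_1 below 0.5 N and contact force between the fingers and shim_2 below 0.5 N and contact force between the fingers and shim_3 below 0.5 N and contact force between the fingers and shim_4 below 0.5 N); the arm keeps its last pose, push and grip.
It fails at once if a bystander (grease tin, cardboard box) is moved more than 30 mm (distance of any of grease_tin, kit_box from where it was at the start of the episode above 0.03 m).
It also fails if it takes over 72 s, if anything falls off the work surface, if the arm or the gripper's body presses on something with over 40 N, if the wrist force passes 120 N, or if a joint passes its speed limit or range.

## Working session

There is one attempt and no reset: what is moved stays moved. The work goes in short steps, Python scripts to look and compute and a shell command to move; the robot and the scene stay as the last step left them, time stands still between calls to the robot, and variables do not carry over. Pictures are saved under pics/ and viewed, at most 10 in all, crops included, and the job is handed in when it is done.

```bash
mkdir -p pics; python3 - <<'E'
from cell import manip
import cv2,json
print(manip.read_state(), manip.tip_reach)
for n in ("side","top"):
    cv2.imwrite(f"pics/{n}0.png",manip.camera(n)[:,:,::-1]); print(n,manip.camera_params(n))
E
```

```text
{'clock': 0.0, 'joints': array([ 1.05838452e+00,  3.00471064e-01,  1.52161023e+00, -5.98083367e-06,
        1.32069425e+00, -6.65692274e-02]), 'qd': array([-9.38098835e-04,  6.09645120e-04,  7.18736203e-04, -1.09365619e-05,
        2.89193702e-04, -7.69305803e-04]), 'effort': array([-6.82672344e-04, -5.31815636e+01, -3.52731371e+01,  7.06981332e-02,
        2.45117967e-02, -6.34470712e-05]), 'eef_pos': array([237.03225388, 496.01670929, 218.87400941]), 'eef_rot': array([-3.14041199e+00, -7.29059926e-05,  2.69575151e+00]), 'wrist_force': array([-0.09214804, -0.09330946,  0.80068595]), 'moment': array([-0.02415718,  0.06105078,  0.00707852]), 'finger_force': 0.0, 'finger_gap': 94.15238162166477} 14.0
side {'fovy': 42.516168987581025, 'cx': 263.34877274383524, 'cy': 186.60686423415666, 'origin': array([   38.9311229 , -1153.22564624,   639.0927092 ]), 'attitude': array([-1.97371117,  0.01804467, -0.40433337])}
top {'fovy': 42.024642504635494, 'cx': 251.8754911767883, 'cy': 195.0931265514405, 'origin': array([ 333.87736084,   15.90532923, 1500.31030755]), 'attitude': array([-2.99615108e+00, -2.29669632e-03, -1.58430160e+00])}
```

View pics/side0.png

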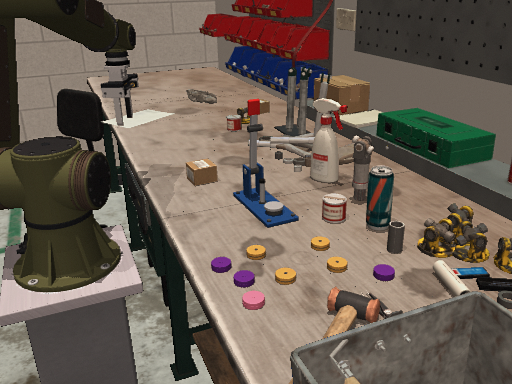

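View pics/top0.png

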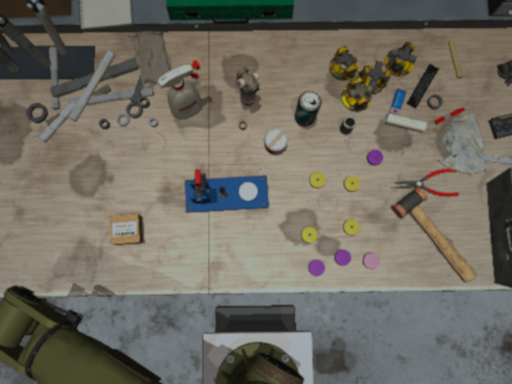

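The top view shows the brass discs at about (317,180), (352,184), (310,235) and (352,227), with the anvil at (248,191) and the base plate from (185,178) to (268,212). The lever is upright at (200,185), the tin at (276,141) and the box at (126,229). In the side view the anvil is at (274,208) and the red paddle at (254,106).

```bash
cat > h.py <<'E'
from cell import manip
import numpy as np, cv2
from scipy.spatial.transform import Rotation as R
def cam(n):
    p=manip.camera_params(n); f=192/np.tan(np.radians(p['fovy']/2))
    return p['origin'],R.from_euler('xyz',p['attitude']).as_matrix(),f,p['cx'],p['cy']
def ray(c,u,v):
    o,A,f,cx,cy=c; return A@np.array([(u-cx)/f,(v-cy)/f,1])
def plane(c,u,v,z):
    d=ray(c,u,v); return c[0]+d*(z-c[0][2])/d[2]
def proj(c,P):
    o,A,f,cx,cy=c; q=(np.atleast_2d(P)-o)@A; return q[:,:2]/q[:,2:]*f+[cx,cy]
def blobs(img,lo,hi,amin=30):
    m=cv2.inRange(cv2.cvtColor(img,cv2.COLOR_RGB2HSV),lo,hi)
    m=cv2.morphologyEx(m,cv2.MORPH_CLOSE,np.ones((3,3)))
    n,l,s,c=cv2.connectedComponentsWithStats(m)
    return [(c[i],s[i]) for i in range(1,n) if s[i][4]>amin],l
E
python3 - <<'E'
from h import *
t=cv2.imread('pics/top0.png')[:,:,::-1]; s=cv2.imread('pics/side0.png')[:,:,::-1]
T=cam('top');S=cam('side')
print('T yellow')
for c,st in blobs(t,(22,120,90),(35,255,255))[0]:
    if c[1]>150 and 280<c[0]<380: print(c.round(1),st,plane(T,*c,14).round(1))
print('S yellow')
for c,st in blobs(s,(12,120,90),(35,255,255))[0]:
    if 230<c[1]<300 and c[0]<360: print(c.round(1),st,plane(S,*c,10).round(1))
print('blue')
for n,i,C in (('t',t,T),('s',s,S)):
  m=cv2.inRange(cv2.cvtColor(i,cv2.COLOR_RGB2HSV),(100,120,40),(120,255,255)); 
  x=(150,280,160,225) if n=='t' else (225,310,155,235)
  mm=np.zeros_like(m); mm[x[2]:x[3],x[0]:x[1]]=m[x[2]:x[3],x[0]:x[1]]
  cs=max(cv2.findContours(mm,0,1)[0],key=cv2.contourArea); r=cv2.minAreaRect(cs)
  print(n,r,[plane(C,*p,12).round(1) for p in cv2.boxPoints(r)])
  if n=='t':
    sub=cv2.cvtColor(t,cv2.COLOR_RGB2HSV)[178:206,236:260]; w=(sub[...,1]<110)&(sub[...,2]>110)
    y,xx=np.nonzero(w); a=(xx.mean()+236,y.mean()+178); print('anvil px',a,w.sum(),[plane(T,*a,z).round(1) for z in (31,43,55)])
  else:
    sub=cv2.cvtColor(s,cv2.COLOR_RGB2HSV)[198:220,260:290]; print(sub[::2,::3,1]); print(sub[::2,::3,2])
big=np.hstack([cv2.resize(s[90:230,220:310],None,fx=4,fy=4,interpolation=2),cv2.resize(t[165:225,175:280],None,fx=4,fy=4,interpolation=2)[:240].repeat(1,0) if 0 else np.zeros((560,10,3),np.uint8)])
tt=np.zeros((560,420,3),np.uint8); tt[:240]=cv2.resize(t[165:225,175:280],None,fx=4,fy=4)
cv2.imwrite('pics/crop.png',np.hstack([big,tt])[:,:,::-1])
E
```

```text
T yellow
[317.  179.5] [310 172  15  16 182] [ 596.4 -187.6   14. ]
[351.6 183.3] [344 176  16  15 185] [ 583.6 -291.8   14. ]
[351.  226.7] [344 219  15  16 186] [ 452.5 -284.3   14. ]
[309.1 234.3] [302 227  15  16 191] [ 431.5 -158.8   14. ]
S yellow
[319.8 243.2] [311 237  19  14 224] [ 594.5 -192.6   10. ]
[255.6 251.8] [246 245  20  15 245] [ 429.5 -162.9   10. ]
[336.7 264.2] [327 257  20  16 271] [ 581.6 -296.7   10. ]
[285.  275.6] [275 267  21  18 303] [ 450.1 -289.2   10. ]
blue
t ((226.02618408203125, 193.4707489013672), (31.340560913085938, 81.31905364990234), 86.8201675415039) [array([600.3, 212.3,  12. ]), array([611. , -33.3,  12. ]), array([515.5, -36.8,  12. ]), array([505.1, 206.5,  12. ])]
anvil px (np.float64(247.61935483870968), np.float64(191.00645161290322)) 310 [array([561.5,  22.1,  31. ]), array([559.6,  22.1,  43. ]), array([557.8,  22. ,  55. ])]
s ((260.70269775390625, 198.78378295898438), (75.56096649169922, 39.059207916259766), 54.462318420410156) [array([508.6, 320.1,  12. ]), array([691.2, 483.6,  12. ]), array([607.7, -46.7,  12. ]), array([ 475.1, 
[... 265 characters left out ...]
3 182 142]
 [175 175  48  29  25  23  25  43 176 177]
 [173 173  90  27  13  15  20  70 178 173]
 [175 177 182  14  36  39  91 183 177 172]
 [175 175 181 177 179 176 175 176 174 178]
 [182 178 176 159 177 177 174 175 176 173]]
[[100 104 125 122 124 121 162 150 158 156]
 [ 98 102  98 106 124 121 112 157 152 166]
 [ 48  63  83 193 195 193 188 166 163 168]
 [122 123 197 191 194 190 191 193 159 155]
 [123 127 196 191 191 190 193 196 126 168]
 [123 121 100 196 199 195 191  92 126 131]
 [124 125  53 106 111 109 101  42 110 127]
 [125 125  34  38  38  34  39  33 109 127]
 [124 127  63  37  43  39  42  53 124 126]
 [127 124 127 127  64 126 124 126 123 122]
 [ 73 122 126 114 124 124 123 125 126 128]]
```

View pics/crop.png

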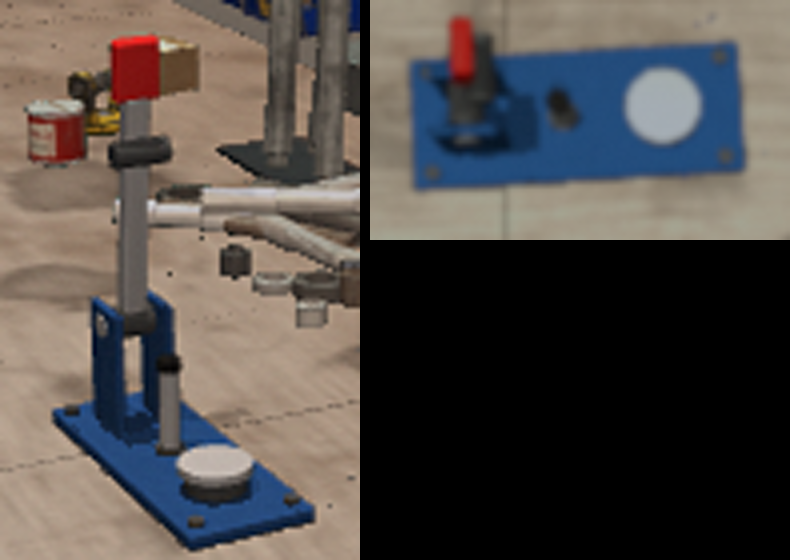

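The crop shows the lever upright with the red paddle's broad face toward +y, the stop post, and a low-looking anvil at about (274,207) in the side view. Next I'll triangulate the anvil height and the discs from the two cameras.

```bash
cat > m1.py <<'E'
from h import *
from scipy.optimize import least_squares
t=cv2.imread('pics/top0.png')[:,:,::-1]; s=cv2.imread('pics/side0.png')[:,:,::-1]
T=cam('top');S=cam('side')
def tri(a,b):
    r=least_squares(lambda P:np.r_[(proj(T,P)[0]-a),(proj(S,P)[0]-b)],[550,0,30]); return r.x.round(1),r.fun.round(2)
hs=cv2.cvtColor(s,cv2.COLOR_RGB2HSV); w=np.zeros(s.shape[:2],np.uint8)
w[198:222,258:290]=((hs[...,1]<60)&(hs[...,2]>170))[198:222,258:290]
n,l,st,c=cv2.connectedComponentsWithStats(w); i=1+st[1:,4].argmax(); print(st[i],c[i])
cs=cv2.findContours((l==i).astype(np.uint8),0,1)[0][0]; print(cv2.fitEllipse(cs))
print('anvil',tri((247.6,191.0),c[i]))
for z in (31,37,43,49,55):
    P=plane(T,247.6,191,z); th=np.linspace(0,6.28,200); q=proj(S,P+np.c_[28*np.cos(th),28*np.sin(th),0*th]); print(z,q.mean(0).round(1),q.min(0).round(1),q.max(0).round(1))
for a,b in (((317,179.5),(319.8,243.2)),((351.6,183.3),(336.7,264.2)),((351,226.7),(285,275.6)),((309.1,234.3),(255.6,251.8))): print(tri(a,b))
# paddle
for n,i,x in (('t',t,(180,215,160,200)),('s',s,(240,268,95,120))):
    h=cv2.cvtColor(i,cv2.COLOR_RGB2HSV); m=((h[...,0]<8)|(h[...,0]>172))&(h[...,1]>150)&(h[...,2]>80); y,xx=np.nonzero(m[x[2]:x[3],x[0]:x[1]]); print(n,len(y),xx.mean()+x[0],y.mean()+x[2],xx.min()+x[0],xx.max()+x[0],y.min()+x[2],y.max()+x[2])
yaw=.0435; F=np.array([[np.cos(yaw),-np.sin(yaw)],[np.sin(yaw),np.cos(yaw)]])
def fx(p): return np.r_[np.array([560.8,22.1])+F@np.array(p[:2]),p[2]]
for a in(1.48,):
    Rl=np.array([[1,0,0],[0,np.cos(-a),-np.sin(-a)],[0,np.sin(-a),np.cos(-a)]])
    for q in ((0,-200,7),(0,-200,-7),(18,-223,7),(-18,-223,7)):
        P=fx(np.array([0,140,95])+Rl@np.array(q)); print(q,P.round(1),proj(T,P).round(1),proj(S,P).round(1))
print('top rect corners pred',proj(T,[fx((x,y,12)) for x,y in((50,-60),(-50,-60),(50,190),(-50,190))]).round(1).tolist())
E
python3 m1.py
```

```text
[265 202  18   7 110] [273.51818182 204.90909091]
((273.47314453125, 204.9301300048828), (6.452813625335693, 18.237415313720703), 88.35189819335938)
anvil (array([561.5,  22.1,  33.2]), array([ 0.04, -0.1 , -0.1 ,  0.02]))
31 [273.5 205.6] [263.7 201.5] [283.1 209.8]
37 [273.1 203.8] [263.4 199.7] [282.9 208. ]
43 [272.8 202. ] [263.  197.9] [282.6 206.1]
49 [272.5 200.1] [262.7 196.1] [282.3 204.3]
55 [272.2 198.3] [262.4 194.3] [282.  202.4]
(array([ 597.2, -188.4,    7.3]), array([-0.07,  0.17,  0.15, -0.03]))
(array([ 584.3, -293. ,    7.4]), array([-0.05,  0.11,  0.09, -0.02]))
(array([ 452.3, -285.5,    7.4]), array([-0.08,  0.24,  0.19, -0.03]))
(array([ 431.3, -159.4,    7.7]), array([-0.07,  0.22,  0.19, -0.03]))
t 81 197.46913580246914 176.88888888888889 195 200 170 184
s 188 253.33510638297872 106.6063829787234 240 259 99 119
(0, -200, 7) [555.2 150.8 294.8] [[194.4 177.7]] [[252.2 106.1]]
(0, -200, -7) [555.8 136.9 293.5] [[200.2 177.5]] [[254.2 107.6]]
(18, -223, 7) [573.3 149.5 317.7] [[194.  168.6]] [[258.   97.7]]
(-18, -223, 7) [537.3 147.9 317.7] [[194.6 183.4]] [[246.6  99.1]]
top rect corners pred [[266.5, 174.8], [268.6, 207.5], [184.0, 179.4], [185.2, 212.2]]
```

Results so far:
- The anvil is at about (561,22) with a top height of 33–37 mm. The gap is therefore about 40 mm, which needs three discs.
- The fixture yaw is about 2.5°, and the paddle model agrees with both views.

I'll move over the first disc now.

```bash
cat >> h.py <<'E'
def go(x,y,z,yawdeg=92.5):
    s=manip.read_state(); A=R.from_euler('xyz',s['eef_rot']); d=A.inv().apply(np.array([x,y,z])-s['eef_pos'])/10
    r=(np.degrees(s['eef_rot'][2])-yawdeg+180)%360-180
    print('now',s['eef_pos'].round(1),np.degrees(s['eef_rot']).round(1),'t',s['clock'],'j',s['joints'].round(2),'F',s['wrist_force'].round(1)); print('shift cm',d.round(2),'roll',round(r/5,2))
E
python3 -c "
from h import *
go(431,-159,170)"
```

```text
now [237.  496.1 219. ] [-179.9   -0.   154.5] t 0.1 j [ 1.06  0.3   1.52 -0.    1.32 -0.07] F [ 0.5  0.9 -0.5]
shift cm [-45.74 -50.74   4.95] roll 12.39
```

```bash
python3 -m creep '[[1,[-45.7,-50.7,4.9],12.4],[1,[-45.7,-50.7,4.9],12.4],[1,[-45.7,-50.7,4.9],12.4],[1,[-45.7,-50.7,4.9],12.4],[1,[-45.7,-50.7,4.9],12.4],[1,[-45.7,-50.7,4.9],12.4],[1,[-45.7,-50.7,4.9],12.4],[1,[-45.7,-50.7,4.9],12.4],[1,[-45.7,-50.7,4.9],12.4],[1,[-45.7,-50.7,4.9],12.4],[1,[-45.7,-50.7,4.9],12.4],[1,[-45.7,-50.7,4.9],12.4]]'; python3 -c "
from h import *
go(431,-159,170)"
```

```text
clock: 1.3
eef_pos: [407.0, -79.8, 176.4]
eef_rot: [3.141, -0.0, 1.613]
wrist_force: [-0.1, 0.6, 0.5]
finger_gap: 93.9
finger_force: 0.0
now [407.  -79.8 176.4] [180.   -0.   92.4] t 1.3 j [-0.28  0.04  1.93  0.    1.17 -0.32] F [-0.1  0.6  0.5]
shift cm [-8.01  2.06  0.64] roll -0.01
```

```bash
python3 -m creep '[[1,[-7,2,0.6],0],[1,[-7,2,0.6],0],[1,[-7,2,0.6],0],[1,[-7,2,0.6],0],[1,[-7,2,0.6],0]]'; python3 - <<'E'
from h import *
go(431,-159,170)
C=cam('wrist'); im=manip.camera('wrist'); cv2.imwrite('pics/w1.png',im[:,:,::-1]); print(C)
for c,st in blobs(im,(12,100,70),(35,255,255),300)[0]: print(c.round(1),st,plane(C,*c,14).round(1))
E
```

```text
clock: 1.8
eef_pos: [429.8, -145.9, 170.5]
eef_rot: [-3.141, -0.0, 1.614]
wrist_force: [1.3, 0.4, 0.9]
finger_gap: 93.9
finger_force: 0.0
now [ 429.8 -145.9  170.5] [-180.    -0.    92.5] t 1.8 j [-0.41  0.14  1.84  0.    1.16 -0.45] F [1.3 0.4 0.9]
shift cm [-1.32  0.07  0.05] roll 0.0
(array([427.87166705, -78.99832037, 335.36164771]), array([[ 9.99066059e-01,  4.20404318e-02,  9.98057476e-03],
       [ 4.32088768e-02, -9.72328442e-01, -2.29587444e-01],
       [ 5.24414113e-05,  2.29804272e-01, -9.73236864e-01]]), np.float64(274.5541058211722), 252.3107432807213, 189.62827125616536)
[253.9 192.1] [ 235  172   39   40 1197] [ 433.3 -157.8   14. ]
[384.7 219.7] [ 364  201   43   39 1260] [ 596.2 -185.9   14. ]
[ 70.9 282.5] [  57  254   37   57 1023] [ 199.6 -289.7   14. ]
[433.6 282.4] [ 412  254   37   57 1011] [ 673.2 -269.1   14. ]
[388.1 331.9] [ 227  324  285   13 2410] [ 625.7 -346.9   14. ]
```

View pics/w1.png

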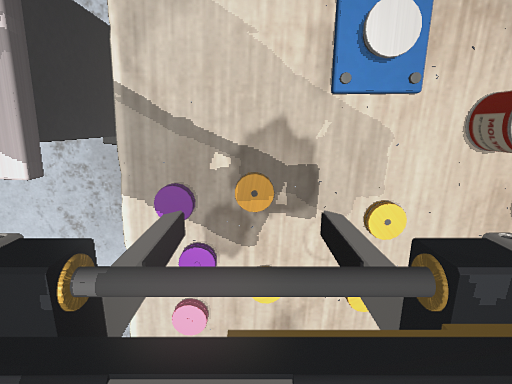

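The wrist view shows the target disc at (254,192), which is about (433,-158), with a purple disc at (173,202) clear of the left finger. I'll descend and grip.

```bash
python3 -m creep '[[0.8,[-1.3,0.2,0],0],[0.6,[-1.3,0.2,5],0],[0.6,[-1.3,0.2,10],0],[0.6,[-1.3,0.2,13],0],[0.6,[-1.3,0.2,15.2],0],[0.6,[-1.3,0.2,15.2],0],[0.6,[-1.3,0.2,15.2],0]]' 20;  python3 -c "
from h import *
go(432.5,-158.5,17.5)"
```

```text
clock: 2.55
eef_pos: [432.8, -159.8, 19.1]
eef_rot: [3.142, 0.0, 1.614]
wrist_force: [0.8, -0.4, -0.0]
finger_gap: 75.4
finger_force: 0.0
now [ 432.8 -159.8   19.1] [180.    0.   92.5] t 2.55 j [-0.43  0.39  1.93 -0.    0.81 -0.48] F [ 0.8 -0.4 -0. ]
shift cm [ 0.13 -0.03  0.16] roll -0.0
```

```bash
python3 -m creep '[[0.6,[0.1,0,0.15],0],[0.6,[0.1,0,0.15],0],[-1,[0.1,0,0.15],0],[-1,[0.1,0,0.15],0],[-1,[0.1,0,0.15],0],[-1,[0.1,0,0.15],0],[-1,[0.1,0,0.15],0],[-1,[0.1,0,0.15],0],[-1,[0.1,0,0.15],0],[-1,[0.1,0,0.15],0]]' 25;  python3 -c "
from h import *
go(432.5,-158.5,17.5)"
```

```text
clock: 3.55
eef_pos: [432.5, -158.6, 17.1]
eef_rot: [3.141, 0.0, 1.614]
wrist_force: [-0.5, 0.5, 3.4]
finger_gap: 48.0
finger_force: 25.0
now [ 432.5 -158.6   17.1] [180.    0.   92.5] t 3.55 j [-0.43  0.4   1.94 -0.    0.81 -0.47] F [-0.5  0.5  3.4]
shift cm [ 0.01 -0.   -0.04] roll -0.01
```

```bash
python3 -m creep '[[-1,[0,0,-5],0],[-1,[0,0,-10],0],[-1,[1.5,2.3,-13],0],[-1,[4.5,6.8,-13],0],[-1,[7.5,10,-13],0],[-1,[10.8,13.3,-13],0],[-1,[10.8,13.3,-13],0],[-1,[10.8,13.3,-13],0],[-1,[10.8,13.3,-13],0]]'; cat > anv.py <<'E'
from h import *
import sys
go(560.5,22,80)
C=cam('wrist'); im=manip.camera('wrist'); cv2.imwrite('pics/%s.png'%sys.argv[1],im[:,:,::-1])
h=cv2.cvtColor(im,cv2.COLOR_RGB2HSV); m=((h[...,1]<60)&(h[...,2]>150)).astype(np.uint8)
n,l,s,c=cv2.connectedComponentsWithStats(m)
for i in range(1,n):
    if s[i][4]>800:
        e=cv2.fitEllipse(cv2.findContours((l==i).astype(np.uint8),0,1)[0][0])
        for z in (33,37): 
            P=plane(C,*e[0],z); th=np.linspace(0,6.28,100); q=proj(C,P+np.c_[28*np.cos(th),28*np.sin(th),0*th]); print(s[i],np.round(e[0],1),np.round(e[1],1),z,P.round(1),'pred size',np.ptp(q,0).round(1))
E
python3 anv.py w2
```

```text
clock: 4.45
eef_pos: [560.1, -45.6, 146.7]
eef_rot: [-3.141, -0.0, 1.613]
wrist_force: [-0.3, 0.2, -1.6]
finger_gap: 47.4
finger_force: 25.0
now [560.1 -45.6 146.7] [-180.    -0.    92.4] t 4.45 j [-0.15  0.4   1.57 -0.    1.18 -0.19] F [-0.3  0.2 -1.6]
shift cm [6.75 0.33 6.67] roll -0.01
[    0     0   243   267 44903] [108.1 119.9] [233.1 289.2] 33 [416.2  20.   33. ] pred size [57.3 58.8]
[    0     0   243   267 44903] [108.1 119.9] [233.1 289.2] 37 [418.3  20.   37. ] pred size [58.2 59.6]
[ 309    0  203   13 1779] [587.3   7.9] [ 11.8 526.1] 33 [855.4 136.2  33. ] pred size [64.6 70. ]
[ 309    0  203   13 1779] [587.3   7.9] [ 11.8 526.1] 37 [851.1 134.6  37. ] pred size [65.6 71. ]
[  273     6   239   261 44714] [404.1 125. ] [244.6 266.4] 33 [707.9  27.3  33. ] pred size [57.2 58.3]
[  273     6   239   261 44714] [404.1 125. ] [244.6 266.4] 37 [705.8  27.2  37. ] pred size [58.1 59.2]
[ 230   95   56   58 2556] [257.5 123.2] [55.4 56.9] 33 [563.2  23.   33. ] pred size [56.8 58.5]
[ 230   95   56   58 2556] [257.5 123.2] [55.4 56.9] 37 [563.1  23.   37. ] pred size [57.6 59.3]
[209 240  88  27 865] [252.4 253.8] [27.5 95.5] 33 [ 564.1 -117.1   33. ] pred size [50.8 46.7]
[209 240  88  27 865] [252.4 253.8] [27.5 95.5] 37 [ 564.  -115.1   37. ] pred size [51.5 47.4]
[ 36 297  30  40 861] [ 50.6 317. ] [23.3 48.2] 33 [ 331.3 -207.6   33. ] pred size [48.5 41.4]
[ 36 297  30  40 861] [ 50.6 317. ] [23.3 48.2] 37 [ 334.6 -204.3   37. ] pred size [49.2 42. ]
[ 187  297  132   33 3352] [247.3 313.7] [ 35.6 154.3] 33 [ 561.3 -193.4   33. ] pred size [48.  41.7]
[ 187  297  132   33 3352] [247.3 313.7] [ 35.6 154.3] 37 [ 561.3 -190.4   37. ] pred size [48.7 42.3]
```

View pics/w2.png

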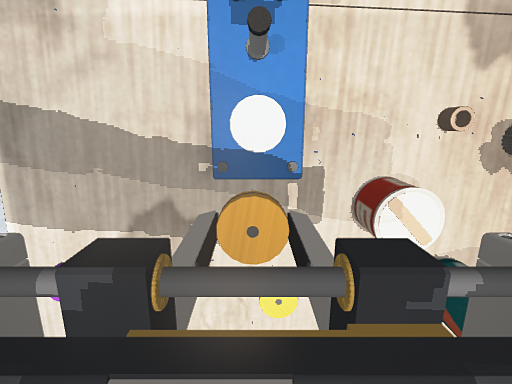

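The wrist view shows the held disc with its hole at (253,232), flat between the fingers, and the anvil ellipse at (257.5,123.2). I'll use the held disc to check for camera bias.

```bash
python3 - <<'E'
from h import *
s=manip.read_state(); p=s['eef_pos']; C=cam('wrist'); print(p.round(1),s['clock'])
im=manip.camera('wrist'); 
bs=[b for b in blobs(im,(10,100,60),(30,255,255),1500)[0]]
for c,st in bs: print(c.round(1),st)
hs=plane(C,253,232,p[2]-1.1); print('held hole',hs.round(1))
h=cv2.cvtColor(im,cv2.COLOR_RGB2HSV); m=((h[...,1]<60)&(h[...,2]>150)).astype(np.uint8); m[:,:180]=0;m[:,330:]=0;m[200:]=0
n,l,st,c=cv2.connectedComponentsWithStats(m); i=1+st[1:,4].argmax(); print('anvil',c[i],[plane(C,*c[i],z).round(1) for z in (31,35,39)])
# hole: dark pixels near
g=cv2.cvtColor(im,cv2.COLOR_RGB2GRAY)[215:250,240:268]; y,x=np.nonzero(g<g.min()+35); print('hole px',x.mean()+240,y.mean()+215,len(x),plane(C,x.mean()+240,y.mean()+215,p[2]-1.1).round(1))
E
```

```text
[560.1 -45.9 146.9] 4.5
[252.3 227.5] [ 216  191   74   74 4084]
[310.7 331.7] [ 126  324  327   13 2846]
held hole [561.6 -46.2 145.8]
anvil [315.94092054 100.72246393] [array([619.4,  46.4,  31. ]), array([618.5,  46. ,  35. ]), array([617.7,  45.7,  39. ])]
hole px 252.30188679245282 231.28301886792454 106 [561.1 -45.7 145.8]
```

```bash
python3 -m creep '[[-1,[4,0.4,0],0],[-1,[6.8,0.4,0],0],[-1,[6.8,0.4,3],0],[-1,[6.8,0.4,6],0],[-1,[6.8,0.4,7.8],0],[-1,[6.8,0.4,8.3],0],[-1,[6.8,0.4,8.3],0],[-1,[6.8,0.4,8.3],0]]';  python3 -c "
from h import *
go(561.5,22.5,55)"
```

```text
clock: 5.35
eef_pos: [562.3, 22.7, 65.2]
eef_rot: [3.14, 0.0, 1.613]
wrist_force: [0.2, -0.3, -0.8]
finger_gap: 47.5
finger_force: 25.0
now [562.3  22.7  65.2] [179.9   0.   92.4] t 5.35 j [-0.02  0.5   1.63  0.    1.01 -0.07] F [ 0.2 -0.3 -0.8]
shift cm [-0.02 -0.09  1.02] roll -0.02
```

Now a slow descent to feel for the anvil.

```bash
for i in 1; do python3 -m creep '[[-1,[0,-0.05,0.4],0],[-1,[0,-0.05,0.7],0],[-1,[0,-0.05,0.85],0],[-1,[0,-0.05,0.95],0],[-1,[0,-0.05,0.95],0]]'; done
```

```text
clock: 5.85
eef_pos: [561.3, 23.1, 54.4]
eef_rot: [-3.141, -0.0, 1.614]
wrist_force: [-0.2, 0.1, -1.5]
finger_gap: 47.5
finger_force: 25.0
```

```bash
python3 -m creep '[[-1,[0,0,0.1],0],[-1,[0,0,0.2],0],[-1,[0,0,0.2],0]]'
```

```text
clock: 6.15
eef_pos: [561.2, 23.1, 52.3]
eef_rot: [-3.141, -0.0, 1.614]
wrist_force: [0.7, 1.1, -1.4]
finger_gap: 47.4
finger_force: 25.0
```

```bash
python3 -m creep '[[-1,[0,0,0.1],0],[-1,[0,0,0.1],0]]'; python3 -m creep '[[-1,[0,0,0.1],0],[-1,[0,0,0.1],0]]'
```

```text
clock: 6.35
eef_pos: [561.3, 23.1, 51.5]
eef_rot: [-3.142, 0.0, 1.614]
wrist_force: [-0.9, 0.7, -2.0]
finger_gap: 47.3
finger_force: 25.0
clock: 6.55
eef_pos: [561.4, 23.1, 51.4]
eef_rot: [3.141, 0.0, 1.614]
wrist_force: [-4.8, -0.2, 9.9]
finger_gap: 47.4
finger_force: 25.0
```

Contact at TCP z 51.4, so the anvil is at about 34.4 mm and three discs are confirmed. I'll release, lift and go to the next disc.

```bash
python3 -m creep '[[0.6,[0,0,-0.05],0],[0.6,[0,0,-0.05],0],[0.6,[0,0,-0.05],0],[0.6,[0,0,-4],0],[0.6,[0,0,-8],0],[0.6,[0,0,-12],0],[0.6,[0,0,-12],0]]';  python3 - <<'E'
from h import *
go(596,-150,150)
cv2.imwrite('pics/w3.png',manip.camera('wrist')[:,:,::-1])
E
```

```text
clock: 7.25
eef_pos: [563.3, 23.1, 175.9]
eef_rot: [3.133, 0.001, 1.614]
wrist_force: [0.2, 0.4, -1.0]
finger_gap: 75.1
finger_force: 0.0
now [563.3  23.1 175.9] [179.5   0.   92.5] t 7.25 j [-0.02  0.36  1.54  0.    1.23 -0.07] F [ 0.2  0.4 -1. ]
shift cm [-17.43   2.5    2.62] roll -0.01
```

```bash
python3 -m creep '[[0.6,[-4,0.5,0],0],[0.6,[-9,1.5,0],0],[0.6,[-14,2.6,2.5],0],[0.6,[-17.4,2.6,2.5],0],[0.6,[-17.4,2.6,2.5],0],[0.6,[-17.4,2.6,2.5],0],[0.6,[-17.4,2.6,2.5],0]]'; cat > disc.py <<'E'
from h import *
import sys
x,y=map(float,sys.argv[1:3]); z=float(sys.argv[3])
C=cam('wrist'); im=manip.camera('wrist'); cv2.imwrite('pics/d%d.png'%(manip.read_state()['clock']*100),im[:,:,::-1])
for c,st in blobs(im,(12,100,60),(35,255,255),500)[0]:
    P=plane(C,*c,z)
    if np.hypot(*(P[:2]-[x,y]))<40: print(c.round(1),st,P.round(1),'size pred',48*C[2]/np.dot(P-C[0],C[1][:,2]))
go(x,y,17.5)
E
python3 disc.py 596 -187 14
```

```text
clock: 8.0
eef_pos: [594.5, -148.7, 144.8]
eef_rot: [-3.141, -0.0, 1.614]
wrist_force: [-0.6, 0.2, 0.4]
finger_gap: 74.8
finger_force: 0.0
[253.8 219.3] [ 233  198   42   43 1359] [ 598.8 -186.    14. ] size pred 42.27787939037314
now [ 594.7 -148.5  145.2] [-180.    -0.    92.5] t 8.05 j [-0.3   0.5   1.41  0.    1.22 -0.35] F [ 0.9 -0.  -0.3]
shift cm [-3.85 -0.03 12.77] roll 0.01
```

```bash
python3 -m creep '[[0.6,[-3.8,0.15,0],0],[0.6,[-3.8,0.15,5],0],[0.6,[-3.8,0.15,9],0],[0.6,[-3.8,0.15,11.5],0],[0.6,[-3.8,0.15,12.7],0],[0.6,[-3.8,0.15,12.7],0],[0.6,[-3.8,0.15,12.7],0]]';  python3 -c "
from h import *
go(597.5,-186.7,17.2)"
```

```text
clock: 8.75
eef_pos: [598.7, -187.3, 20.0]
eef_rot: [3.14, 0.001, 1.614]
wrist_force: [0.0, 0.2, 0.8]
finger_gap: 75.2
finger_force: 0.0
now [ 598.7 -187.3   20. ] [179.9   0.   92.5] t 8.75 j [-0.36  0.69  1.45  0.    1.01 -0.41] F [0.  0.2 0.8]
shift cm [ 0.06 -0.12  0.28] roll -0.0
```

```bash
python3 -m creep '[[0.6,[0,0,0.1],0],[0.6,[0,0,0.1],0],[-1,[0,0,0.1],0],[-1,[0,0,0.1],0],[-1,[0,0,0.1],0],[-1,[0,0,0.1],0],[-1,[0,0,0.1],0],[-1,[0,0,0.1],0],[-1,[0,0,0.1],0]]' 25
```

```text
clock: 9.65
eef_pos: [597.9, -187.5, 17.5]
eef_rot: [3.142, 0.0, 1.614]
wrist_force: [-0.5, -0.1, 0.7]
finger_gap: 47.4
finger_force: 25.0
```

```bash
python3 -m creep '[[-1,[0,0,-5],0],[-1,[0,0,-10],0],[-1,[4,-0.5,-11],0],[-1,[8.5,-1.2,-11],0],[-1,[13,-1.8,-11],0],[-1,[17.5,-2.3,-11],0],[-1,[21.2,-2.7,-11],0],[-1,[21.2,-2.7,-11],0],[-1,[21.2,-2.7,-9],0],[-1,[21.2,-2.7,-6.5],0],[-1,[21.2,-2.7,-6.2],0],[-1,[21.2,-2.7,-6.2],0]]';  python3 -c "
from h import *
go(561.4,23.1,67.9)"
```

```text
clock: 10.85
eef_pos: [561.7, 22.7, 79.3]
eef_rot: [-3.14, -0.0, 1.613]
wrist_force: [-0.2, 0.1, -1.3]
finger_gap: 47.8
finger_force: 25.0
now [561.7  22.7  79.3] [-179.9   -0.    92.4] t 10.85 j [-0.02  0.48  1.62 -0.    1.04 -0.07] F [-0.2  0.1 -1.3]
shift cm [ 0.05 -0.03  1.14] roll -0.01
```

```bash
python3 -m creep '[[-1,[0.05,0,0.5],0],[-1,[0.05,0,0.85],0],[-1,[0.05,0,0.95],0],[-1,[0.05,0,0.95],0],[-1,[0.05,0,0.95],0]]'
```

```text
clock: 11.35
eef_pos: [561.9, 23.6, 70.2]
eef_rot: [3.141, 0.0, 1.614]
wrist_force: [-0.2, 0.3, -0.8]
finger_gap: 47.3
finger_force: 25.0
```

```bash
python3 -m creep '[[-1,[0,0,0.1],0],[-1,[0,0,0.1],0]]'; python3 -m creep '[[-1,[0,0,0.1],0],[-1,[0,0,0.1],0]]'
```

```text
clock: 11.55
eef_pos: [561.8, 23.6, 69.0]
eef_rot: [3.142, 0.0, 1.614]
wrist_force: [-0.4, -0.5, -0.4]
finger_gap: 47.2
finger_force: 25.0
clock: 11.75
eef_pos: [561.8, 23.6, 67.9]
eef_rot: [-3.142, 0.0, 1.614]
wrist_force: [-0.1, 0.1, -2.0]
finger_gap: 47.2
finger_force: 25.0
```

```bash
python3 -m creep '[[-1,[0,0,0.03],0],[0.6,[0,0,0.03],0],[0.6,[0,0,0.03],0],[0.6,[0,0,0.03],0],[0.6,[0,0,-4],0],[0.6,[0,0,-8],0],[0.6,[0,0,-8],0]]';  python3 - <<'E'
from h import *
go(585.5,-252,145)
E
```

```text
clock: 12.45
eef_pos: [563.9, 23.6, 153.3]
eef_rot: [3.133, 0.001, 1.614]
wrist_force: [-0.1, -0.9, -1.2]
finger_gap: 75.1
finger_force: 0.0
now [563.9  23.6 153.3] [179.5   0.   92.5] t 12.45 j [-0.02  0.39  1.56 -0.    1.18 -0.07] F [-0.1 -0.9 -1.2]
shift cm [-27.62   0.96   0.85] roll -0.01
```

```bash
python3 -m creep '[[0.6,[-4,0.2,0],0],[0.6,[-9,0.4,0],0],[0.6,[-14,0.6,0],0],[0.6,[-19,0.8,0],0],[0.6,[-24,1,0],0],[0.6,[-27.5,1.2,0.5],0],[0.6,[-27.5,1.2,0.5],0],[0.6,[-27.5,1.2,0.5],0],[0.6,[-27.5,1.2,0.5],0]]'; python3 disc.py 585.5 -291.5 14
```

```text
clock: 13.35
eef_pos: [585.7, -249.6, 142.8]
eef_rot: [-3.141, -0.0, 1.615]
wrist_force: [0.2, 0.5, -0.2]
finger_gap: 75.2
finger_force: 0.0
[250.3 222.6] [ 230  201   42   43 1364] [ 586.1 -290.3   14. ] size pred 42.43646629787284
now [ 585.8 -249.4  143.1] [180.   -0.   92.5] t 13.4 j [-0.46  0.56  1.34  0.    1.25 -0.5 ] F [ 0.1 -0.3 -0.3]
shift cm [-4.2  -0.21 12.56] roll 0.01
```

```bash
python3 -m creep '[[0.6,[-4.1,-0.2,0],0],[0.6,[-4.1,-0.2,5],0],[0.6,[-4.1,-0.2,9],0],[0.6,[-4.1,-0.2,11.5],0],[0.6,[-4.1,-0.2,12.5],0],[0.6,[-4.1,-0.2,12.5],0],[0.6,[-4.1,-0.2,12.5],0],[0.6,[-4.1,-0.2,12.5],0]]'
```

```text
clock: 14.2
eef_pos: [586.2, -291.9, 19.9]
eef_rot: [3.139, 0.001, 1.614]
wrist_force: [-0.1, -0.4, 0.1]
finger_gap: 75.1
finger_force: 0.0
```

```bash
python3 -m creep '[[0.6,[0,0,0.05],0],[-1,[0,0,0.05],0],[-1,[0,0,0.05],0],[-1,[0,0,0.05],0],[-1,[0,0,0.05],0],[-1,[0,0,0.05],0],[-1,[0,0,0.05],0],[-1,[0,0,0.05],0]]' 25; python3 -c "
from h import *
go(561.6,23.4,140)"
```

```text
clock: 15.0
eef_pos: [585.3, -291.7, 17.5]
eef_rot: [-3.142, -0.0, 1.614]
wrist_force: [0.7, -0.6, 1.1]
finger_gap: 47.7
finger_force: 25.0
now [ 585.3 -291.7   17.5] [-180.    -0.    92.5] t 15.0 j [-0.52  0.74  1.36  0.    1.05 -0.56] F [ 0.7 -0.6  1.1]
shift cm [ 31.58  -1.02 -12.25] roll -0.01
```

```bash
python3 -m creep '[[-1,[0,0,-5],0],[-1,[0,0,-10],0],[-1,[4,-0.1,-12],0],[-1,[9,-0.3,-12],0],[-1,[14,-0.4,-12],0],[-1,[19,-0.6,-12],0],[-1,[24,-0.8,-12],0],[-1,[28,-1,-12],0],[-1,[31.6,-1,-12],0],[-1,[31.6,-1,-12],0],[-1,[31.6,-1,-9],0],[-1,[31.6,-1,-8],0]]';  python3 -m creep '[[-1,[0,0,0],0],[-1,[0,0,0],0],[-1,[0,0,0],0]]'; python3 -c "
from h import *
go(561.6,23.4,83.9)"
```

```text
clock: 16.2
eef_pos: [560.7, 23.4, 95.2]
eef_rot: [-3.138, -0.0, 1.614]
wrist_force: [1.1, -0.7, -2.1]
finger_gap: 47.2
finger_force: 25.0
clock: 16.5
eef_pos: [562.3, 23.3, 98.5]
eef_rot: [3.14, 0.0, 1.613]
wrist_force: [-0.3, 0.2, -1.1]
finger_gap: 47.0
finger_force: 25.0
now [562.3  23.3  98.5] [179.9   0.   92.4] t 16.5 j [-0.02  0.45  1.61 -0.    1.08 -0.07] F [-0.3  0.2 -1.1]
shift cm [ 0.02 -0.07  1.46] roll -0.01
```

```bash
python3 -m creep '[[-1,[0,-0.05,0.5],0],[-1,[0,-0.05,0.9],0],[-1,[0,-0.05,1.1],0],[-1,[0,-0.05,1.2],0],[-1,[0,-0.05,1.2],0],[-1,[0,-0.05,1.2],0]]'
```

```text
clock: 17.1
eef_pos: [561.4, 23.6, 85.6]
eef_rot: [3.141, 0.0, 1.614]
wrist_force: [0.1, -0.1, -2.0]
finger_gap: 47.4
finger_force: 25.0
```

```bash
python3 -m creep '[[-1,[0,0,0.1],0],[-1,[0,0,0.1],0]]'; python3 -m creep '[[-1,[0,0,0.1],0],[-1,[0,0,0.1],0]]'
```

```text
clock: 17.3
eef_pos: [561.3, 23.6, 84.4]
eef_rot: [-3.142, -0.0, 1.614]
wrist_force: [0.7, 0.0, -1.9]
finger_gap: 47.4
finger_force: 25.0
clock: 17.5
eef_pos: [561.4, 23.6, 83.8]
eef_rot: [3.141, 0.0, 1.614]
wrist_force: [-0.4, 0.4, 2.5]
finger_gap: 46.8
finger_force: 25.0
```

Contact felt at 83.8, as predicted. I'll release, rise and check the stack.

```bash
python3 -m creep '[[0.6,[0,0,-0.03],0],[0.6,[0,0,-0.03],0],[0.6,[0,0,-0.03],0],[0.6,[0,0,-4],0],[0.6,[0,0,-8],0],[0.6,[0,0,-13],0],[0.6,[-3,0,-18],0],[0.6,[-6,0,-18],0],[-1,[-6,0,-18],0],[-1,[-6,0,-18],0]]' 20;  python3 - <<'E'
from h import *
go(556,-30,365)
a=manip.camera('wrist'); b=manip.camera('side')
c=cv2.resize(b[140:240,225:325],(384,384),interpolation=cv2.INTER_CUBIC)
cv2.imwrite('pics/stack.png',np.hstack([a[:,100:480],c])[:,:,::-1])
E
```

```text
clock: 18.5
eef_pos: [563.7, -36.6, 263.1]
eef_rot: [-3.141, -0.0, 1.612]
wrist_force: [-0.0, 0.5, 0.2]
finger_gap: 62.5
finger_force: 0.0
now [563.7 -36.6 263.1] [-180.    -0.    92.4] t 18.5 j [-0.13  0.3   1.41  0.    1.42 -0.17] F [-0.   0.5  0.2]
shift cm [  0.69  -0.75 -10.19] roll -0.02
```

View pics/stack.png

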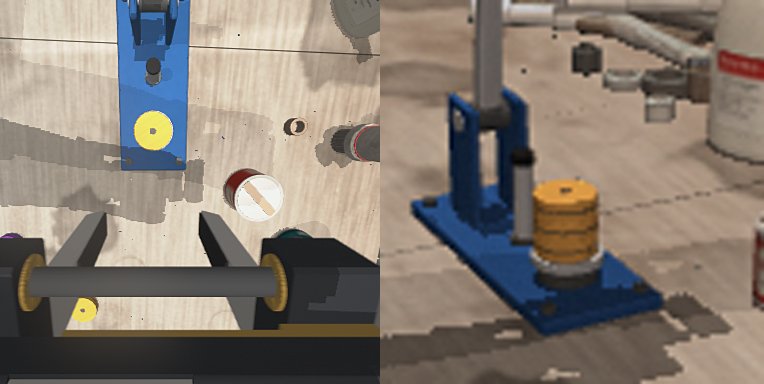

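The stack of three is neat and centred at (152,131) in the left image, and the side crop shows it upright on the anvil. I'll close the gripper, go over the lever and get behind the paddle.

```bash
python3 -m creep '[[-1,[0,0,-5],0],[-1,[0,0,-10.5],0],[-1,[0,0,-10.5],0],[-1,[0,0,-10.5],0]]';  python3 -c "
from h import *
go(555,200,366)"
```

```text
clock: 19.0
eef_pos: [564.1, -35.5, 369.1]
eef_rot: [3.14, 0.0, 1.615]
wrist_force: [-0.1, -0.1, -1.2]
finger_gap: 22.6
finger_force: 0.0
now [564.1 -35.5 369.1] [179.9   0.   92.5] t 19.0 j [-0.13  0.27  1.22  0.    1.65 -0.17] F [-0.1 -0.1 -1.2]
shift cm [23.57  0.13  0.3 ] roll 0.0
```

```bash
python3 -m creep '[[-1,[4,0.1,0],0],[-1,[9,0.1,0],0],[-1,[14,0.1,0],0],[-1,[19,0.1,0],0],[-1,[23.5,0.1,0],0],[-1,[23.5,0.1,0],0],[-1,[23.5,0.1,0],0],[-1,[23.5,0.1,3],0],[-1,[23.5,0.1,6.5],0],[-1,[23.5,0.1,6.5],0],[-1,[23.5,0.1,6.5],0]]';  python3 -c "
from h import *
go(555,175,300)"
```

```text
clock: 20.1
eef_pos: [554.9, 197.6, 304.0]
eef_rot: [-3.141, 0.0, 1.613]
wrist_force: [0.1, -0.7, 1.4]
finger_gap: 0.8
finger_force: 0.0
now [554.9 197.6 304. ] [-180.     0.    92.4] t 20.1 j [ 0.28  0.34  1.27 -0.    1.53  0.24] F [ 0.1 -0.7  1.4]
shift cm [-2.26 -0.09  0.4 ] roll -0.02
```

```bash
python3 - <<'E'
from h import *
s=manip.read_state(); p=s['eef_pos']; yf=(p[1]-22.8)/np.cos(.0435); r=205
for a in (1.45,1.3,1.15,1,.85,.7,.55,.4,.3,.2,.12,.08,.05):
    y=140-r*np.cos(a)+7*np.sin(a)+8; z=95+r*np.sin(a)+7*np.cos(a)+14; print(a,'tx',round((y-yf)/10,2),'tz',round((p[2]-z)/10,2))
E
```

```text
1.45 tx -4.48 tz -0.94
1.3 tx -7.51 tz -0.44
1.15 tx -10.44 tz 0.5
1 tx -13.19 tz 1.87
0.85 tx -15.7 tz 3.63
0.7 tx -17.93 tz 5.75
0.55 tx -19.81 tz 8.18
0.4 tx -21.31 tz 10.87
0.3 tx -22.08 tz 12.77
0.2 tx -22.65 tz 14.74
0.12 tx -22.97 tz 16.35
0.08 tx -23.08 tz 17.16
0.05 tx -23.14 tz 17.77
```

```bash
python3 -m creep '[[-1,[-2.5,0,-0.3],0],[-1,[-4.5,0,-0.5],0],[-1,[-6,0,-0.5],0],[-1,[-7.5,0,-0.4],0],[-1,[-9,0,0],0],[-1,[-10.5,0,0.5],0],[-1,[-11.8,0,1.2],0],[-1,[-13.2,0,1.9],0],[-1,[-13.2,0,1.9],0],[-1,[-13.2,0,1.9],0]]';  python3 - <<'E'
from h import *
go(555,175,300)
cv2.imwrite('pics/lev.png',cv2.resize(manip.camera('side')[60:240,200:340],None,fx=3,fy=3)[:,:,::-1])
E
```

```text
clock: 21.1
eef_pos: [560.4, 66.5, 284.3]
eef_rot: [-3.141, -0.0, 1.613]
wrist_force: [-1.2, 1.6, 0.5]
finger_gap: 0.4
finger_force: 0.8
now [560.4  66.5 284.3] [-180.    -0.    92.4] t 21.1 j [0.05 0.29 1.38 0.   1.47 0.01] F [-1.2  1.6  0.5]
shift cm [10.86 -0.08 -1.57] roll -0.01
```

View pics/lev.png

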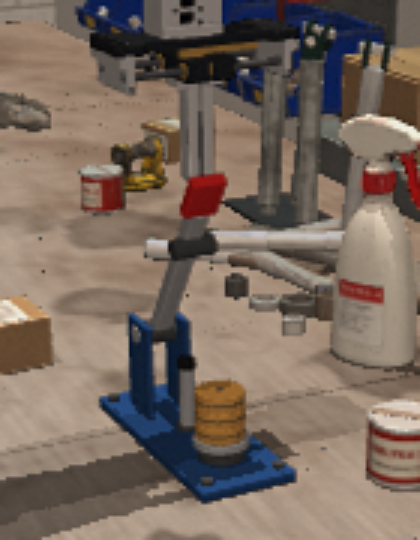

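The side crop shows the lever leaning toward the anvil, with the closed fingers behind the red paddle at (203,195) and the stack intact. I'll continue along the arc.

```bash
python3 -m creep '[[-1,[-1.3,0,0.8],0],[-1,[-2.5,0,1.7],0],[-1,[-3.6,0,2.8],0],[-1,[-4.7,0,3.9],0],[-1,[-5.7,0,5.1],0],[-1,[-6.6,0,6.3],0],[-1,[-7.4,0,7.7],0],[-1,[-8.1,0,9],0],[-1,[-8.9,0,10.9],0],[-1,[-9.4,0,12.5],0],[-1,[-9.4,0,12.5],0],[-1,[-9.4,0,12.5],0]]'
```

```text
clock: 22.35
eef_pos: [564.2, -27.4, 159.4]
eef_rot: [-3.14, -0.0, 1.614]
wrist_force: [-2.3, 0.0, 3.6]
finger_gap: 0.7
finger_force: 1.6
```

```bash
python3 -m creep '[[-1,[-0.3,0,1],0],[-1,[-0.4,0,1.8],0],[-1,[-0.5,0,2.5],0],[-1,[-0.5,0,2.9],0],[-1,[-0.5,0,2.9],0],[-1,[-0.5,0,2.9],0]]'; python3 -m creep '[[-1,[0,0,0.1],0],[-1,[0,0,0.2],0],[-1,[0,0,0.2],0],[-1,[0,0,0.2],0]]'
```

```text
clock: 22.95
eef_pos: [564.7, -32.4, 130.6]
eef_rot: [-3.141, 0.0, 1.614]
wrist_force: [0.2, -1.9, 3.8]
finger_gap: 0.3
finger_force: 1.8
clock: 23.35
eef_pos: [564.7, -32.4, 128.6]
eef_rot: [3.142, 0.0, 1.614]
wrist_force: [-0.3, -2.6, 3.5]
finger_gap: 0.5
finger_force: 1.9
```

```bash
python3 -m creep '[[-1,[0,0,0.1],0],[-1,[0,0,0.1],0]]'; python3 -m creep '[[-1,[0,0,0.1],0],[-1,[0,0,0.1],0]]'
```

```text
clock: 23.55
eef_pos: [564.7, -32.3, 127.4]
eef_rot: [3.142, 0.0, 1.614]
wrist_force: [0.4, -2.9, 3.1]
finger_gap: 0.8
finger_force: 1.9
clock: 23.75
eef_pos: [564.8, -32.3, 126.6]
eef_rot: [3.141, 0.0, 1.614]
wrist_force: [-0.3, -2.9, 5.9]
finger_gap: 0.5
finger_force: 2.8
```

Contact at 126.6, as predicted for the stack. I'll press harder.

```bash
python3 -m creep '[[-1,[0,0,0.1],0],[-1,[0,0,0.1],0],[-1,[0,0,0.1],0],[-1,[0,0,0.1],0]]'
```

```text
clock: 24.15
eef_pos: [564.8, -32.4, 126.4]
eef_rot: [3.141, 0.0, 1.614]
wrist_force: [-3.5, -2.7, 13.4]
finger_gap: 0.6
finger_force: 6.5
```

```bash
python3 -m creep '[[-1,[0,0,0.05],0],[-1,[0,0,0.05],0],[-1,[0,0,0.05],0],[-1,[0,0,0.05],0],[-1,[0,0,0.05],0],[-1,[0,0,0.05],0]]'; python3 - <<'E'
from h import *
cv2.imwrite('pics/fin.png',cv2.resize(manip.camera('side')[60:240,200:340],None,fx=3,fy=3)[:,:,::-1])
E
```

```text
clock: 24.75
eef_pos: [564.9, -32.4, 126.3]
eef_rot: [3.141, 0.0, 1.614]
wrist_force: [-5.5, -3.8, 17.2]
finger_gap: 0.5
finger_force: 8.4
```

View pics/fin.png

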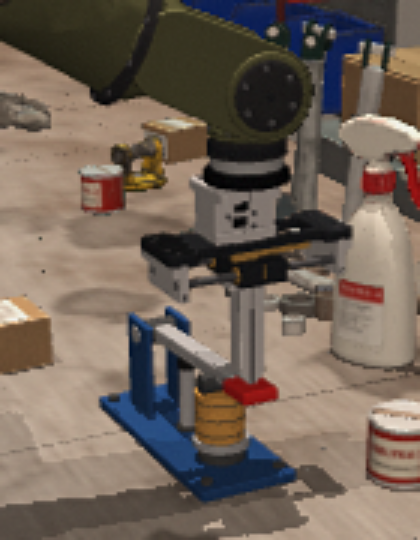

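The picture shows the lever nearly level, with its nose on the upright stack at (220,385) and the fingers pressing the red paddle at (250,388) with 17 N. I'll hand it in.

```bash
python3 -c "
from cell import manip
print(manip.sign_off())"
```

```text
the job is handed in; nothing more can be done
None
```

The job is handed in with three discs stacked flat on the anvil and the lever held down on them at about 17 N; the hand-in gave no verdict, and the tin and box were left alone.

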